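# Release the cam lock and send the pawn to its backstop

### The job

Turn the cam on the grey fixture to its low point by pushing the lever's upright post round with a fingertip until the lever points at the small brass index pin, leaving the slide where it is meanwhile. Only then push the follower slide forward by its upright rear plate, fully home, so that its V jaw brings the pawn up to the backstop, still standing. Do not touch the pawn with the robot, leave the other things on the bench where they are, and finish with the hand clear.

Things in the scene. Friction and masses are not known exactly. Their poses are not given: they have to be found in the camera images.
- fixture: Grey cam-lock fixture, a plate 260 (x) x 200 (y) x 15 mm high fixed on the bench. Origin: centre of its underside; x = the direction the slide moves forward (away from the robot, turned by up to 0.45 rad), y left, z up. The slide's centre line is at fixture y = -40 mm, the cam on the other side at y = +50 mm. A steel backstop block (15 x 50 mm, top 40 mm above the bench) has its face at fixture x = +89 mm on the slide's centre line.
- cam_axis (a point): Upright axis of the cam, at fixture x 15, y 50 mm, 33 mm above the bench (top of the disc). The cam is a steel disc of 28 mm radius set 11 mm off this axis; it blocks the lug of the slide unless it is near its low point.
- lever_post (a point): Top centre of the upright dark steel post on the cam's lever: round, 14 mm diameter, 55 mm from the cam axis, its top 81 mm above the bench; it stands free from 45 mm (top of the lever bar) to 81 mm above the bench. The lever bar, 14 mm wide, reaches 63 mm from the axis; nothing else on the lever's side stands higher than 60 mm.
- cam (a joint): Angle of the cam, rad, counter-clockwise from above. 0 = low point: the lever then points at the index pin, i.e. 20 degrees from fixture +x towards fixture +y. It starts between 1.4 and 2.7, so it has to be turned clockwise seen from above; there is no stop at 0 (it can overshoot to -0.6). It stays where it is left; pushing at the post takes about 4 to 5 N.
- index_pin (a point): Top of the small brass index pin, 10 mm diameter, 18 mm high on the plate (top 33 mm above the bench), 85 mm from the cam axis.
- slide (a joint): Travel of the follower slide along fixture +x, m: 0 = fully back, 0.050 = home against its end stop. It starts at 0 to 0.012. It moves with about 3 N and stays where it is left.
- push_face (a point): Middle of the rear face (facing fixture -x, towards the robot) of the slide's upright plate, 45 mm above the bench. The plate is 60 mm wide (fixture y), 10 mm thick, and spans 15 to 60 mm above the bench; behind it the space is free above the 15 mm fixture plate. Moves with the slide.
- pawn: Loose turned walnut pawn standing on the fixture ahead of the slide's V jaw: 63 mm high, foot 34 mm diameter, head 21 mm. Origin: centre of its underside, z up along it.
- station (a point): Where the pawn's foot centre comes to stand, on the fixture plate (15 mm above the bench), when the slide is home; 19 mm short of the backstop's face.
- stone: Bystander: grey bench stone 150 x 50 x 25 mm, lying to the right of the fixture. Origin: centre of underside.
- bishop: Bystander: black ebony bishop blank standing left of the fixture, 90 mm high, foot 36 mm diameter. Origin: centre of underside.
- bushing: Bystander: brass bushing standing left of the fixture, 34 mm outer and 18 mm inner diameter, 28 mm high. Origin: centre of underside.
- gauge: Bystander: flat aluminium fork-shaped spindle gauge, about 133 x 28 x 6 mm, lying right of the fixture. Origin: on its underside, 67 mm from the fork's tips.
Mind the look-alikes: they are no part of the job. Leave any purple or red look-alike of the pawn alone.

How it is judged:
By the outcome, as a careful person would: the job done as asked, in the order asked, and still so for the second after the job is handed in, with the robot touching nothing.
It also fails if it takes over 56 s, if anything falls off the work surface, if the arm or the gripper's body presses on something with over 40 N, if the wrist force passes 120 N, or if a joint passes its speed limit or range.

### The arm

A 6-joint arm with a two-finger parallel gripper is mounted at the origin on the work surface. World frame = base frame: x ahead of the robot, y to its left, z up, the work surface at z = 0. Lengths are in m, angles in rad, forces in N, time in s.
With the tool pointing down it reaches from about 0.325 to 1 m from the base axis. Payload 5.1 kg.
Tool frame: the origin (TCP) lies midway between the tips of the shut fingers; the grasp point (between the pads) lies 19 mm behind it; z points along the fingers, y is the direction in which the jaws open and shut (so a half turn about z gives the same grasp; the last joint's range is limited). The gripper opens to 85 mm and grips with 20 to 120 N. Pads are 22 mm wide; open, the fingers measure 114 mm over their backs; the gripper's body (76 mm by 85 mm) begins 54 mm behind the grasp point. The pads swing forward as they close: fully open they stand 13 mm farther back than shut.
Start: joints at [-1.325, 0.124, 1.65, -0, 1.367, -0.083], TCP at [0.21, -0.615, 0.231] pointing down, gripper open.
Joint ranges: [-2.61, 2.61], [-1.02, 2.33], [0.03, 2.71], [-1.35, 4.49], [0.32, 2.68], [-2.91, 2.91]. Speed limits (rad/s): [2.57, 2.57, 3.14, 3.14, 3.14, 3.14].

### API

Orientations are given as [roll, pitch, yaw] about the fixed x, y, z axes, in that order (R = Rz(yaw) Ry(pitch) Rx(roll)).
In Python, from rig import sense, snapshot, hand_in gives the robot as it stands. The module is installed in compiled form; this text tells all that it offers.
- The arm moves only by the shell command python3 -m jog 'ROWS' [OPENING] [FORCE]. ROWS is a JSON object of lists of equal length, an entry for each row: "delta_pos": the shift along the tool's x, y, z in m, a list of three; "delta_rot": the turn, a rotation vector about the tool's x, y, z in degrees, a list of three. A call has 1 to 5 rows; each row is the pose to reach, as a shift and turn from the pose commanded when the call began, along the tool's axes at that moment; what a row does not reach only later rows make up. A row lasts 1/10 s, in which the tool goes at most 50 mm and 8.59 degrees, less where a joint would pass 70% of its speed; a pose out of reach is approached as far as the arm can. A call with a gripper value outside its range is refused whole. OPENING is the gripper's target within -1 to 1 (shut at 1, half-way at 0, fully open at -1), set as the call begins (- or left out, the last holds). The fingers move at their own pace and stop on an object; FORCE is the grip in N (left out, the last holds). Time passes only in rows, so rows that repeat a pose let the fingers close. It gives the time, the measured TCP pose, the force and the opening at its end, in the units of the state.
- sense(): the state, without advancing time (a new reading comes with each control period).
- snapshot(name): name is "scene" or "side" or "wrist"; returns a dict with "pixels" (384x512x3 uint8, red, green, blue), "z_map" (384x512 float32, m along the optical axis (not along the pixel's ray), 0 where there is no reading), "K" (3x3 intrinsics, pixels), "rvec" (rotation vector, rad) and "tvec" (3), from world to camera coordinates, as OpenCV has them. Camera axes: x right, y down, z forward; pixel columns grow to the right and rows downward; lengths in m; the calibration is good to about 2 mm. A picture is of the moment at which its call begins.
- hand_in(): hands the job in, once; it reports no verdict.
The state is a dict: "time": time; "joint_positions": joint angles; "qd": joint speeds; "joint_efforts": joint torques, N m; "position": TCP position; "tool_rot": TCP orientation; "contact_force": force on the tool from outside, world axes, zero at the start; "ft_torque": the same for the moment, N m; "opening": opening from 0.0 (shut) to 1.0 (fully open).
Only numpy, scipy, OpenCV 4.12 (cv2) and the standard library are available. Lean on these libraries where they do the work, as an engineer would, in place of code of your own. Each camera call takes 0.05 s, during which the arm holds its last target.

## Working session

There is one attempt and no reset: what is moved stays moved. The work goes in short steps, Python scripts to look and compute and a shell command to move; the robot and the scene stay as the last step left them, time stands still between calls to the robot, and variables do not carry over. Pictures are saved under pics/ and viewed, and the job is handed in when it is done.

```bash
mkdir -p pics; ls
python3 - <<'E'
from rig import sense,snapshot
import cv2,numpy as np
s=sense();print(s)
for n in ("scene","side","wrist"):
    d=snapshot(n);cv2.imwrite(f"pics/{n}0.png",d["pixels"][:,:,::-1]);np.savez(f"{n}0.npz",**d)
    print(n,d["K"].tolist(),d["rvec"],d["tvec"])
E
```

```text
pics
{'time': 0.0, 'joint_positions': array([-1.32457053e+00,  1.24503857e-01,  1.65171112e+00,  8.71261279e-06,
        1.36750327e+00, -8.26221645e-02]), 'qd': array([-0.00040673,  0.00058695,  0.00017161, -0.00047919,  0.0008327 ,
       -0.00066681]), 'joint_efforts': array([-2.58843102e-04, -4.23611319e+01, -3.65449655e+01, -7.25032578e-05,
        6.96447969e-03,  2.02924832e-05]), 'position': array([ 0.2097269 , -0.61457188,  0.23003189]), 'tool_rot': array([-3.13947502e+00, -1.83921591e-04,  3.28846001e-01]), 'contact_force': array([-0.1018877 ,  0.17002953, -0.72304659]), 'ft_torque': array([-0.02923165,  0.00411845,  0.00582293]), 'opening': 0.9978060072405076}
scene [[373.20172734965314, 0.0, 253.56335655672422], [0.0, 373.20172734965314, 186.4363300822066], [0.0, 0.0, 1.0]] [ 1.81568044  1.81951077 -0.6407355 ] [-0.00527788 -0.39505896  1.2211593 ]
side [[431.1437221662946, 0.0, 256.8458416008831], [0.0, 431.1437221662946, 185.84765272211595], [0.0, 0.0, 1.0]] [ 0.10571013 -2.91533418  1.06673664] [0.58460689 0.1176202  1.10869949]
wrist [[277.2678873370826, 0.0, 258.31464219729804], [0.0, 277.2678873370826, 191.67899880335133], [0.0, 0.0, 1.0]] [-2.35196529  1.68332786  0.25292703] [-0.6482188  -0.03843501  0.37887391]
```

View pics/scene0.png

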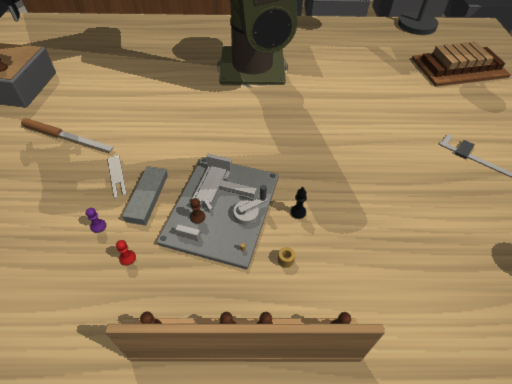

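View pics/side0.png

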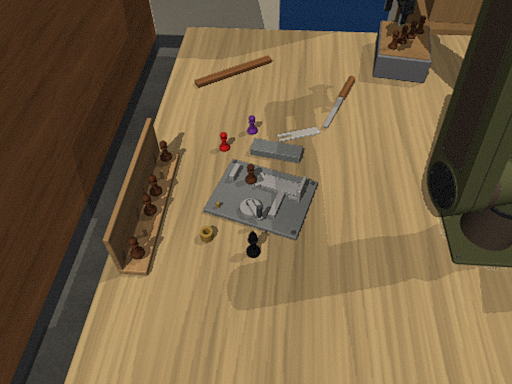

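View pics/wrist0.png

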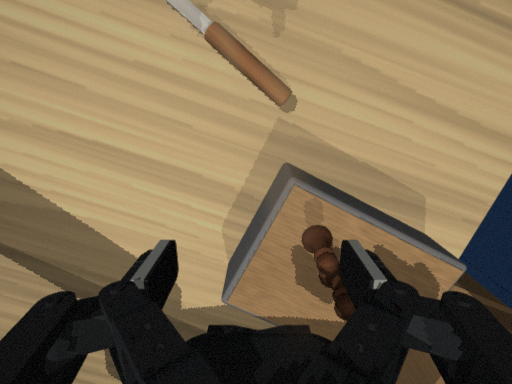

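```bash
cat > h.py <<'E'
import numpy as np,cv2
from rig import sense,snapshot
def load(n): return dict(np.load(n))
def ray(d,u,v):
    R=cv2.Rodrigues(d["rvec"])[0];c=-R.T@d["tvec"]
    r=R.T@np.linalg.inv(d["K"])@np.array([u,v,1.]);return c,r
def onz(d,u,v,z):
    c,r=ray(d,u,v);return c+r*(z-c[2])/r[2]
def proj(d,P):
    return cv2.projectPoints(np.atleast_2d(np.array(P,float)),d["rvec"],d["tvec"],d["K"],None)[0][:,0]
def two(d1,p1,d2,p2):
    c1,r1=ray(d1,*p1);c2,r2=ray(d2,*p2)
    t=np.linalg.lstsq(np.c_[r1,-r2],c2-c1,rcond=None)[0]
    a,b=c1+r1*t[0],c2+r2*t[1];return (a+b)/2,np.linalg.norm(a-b)
def crop(d,x0,y0,x1,y1,k,name):
    im=d["pixels"][y0:y1,x0:x1,::-1]
    cv2.imwrite(name,cv2.resize(im,None,fx=k,fy=k,interpolation=cv2.INTER_CUBIC))
E
python3 - <<'E'
from h import *
crop(load("scene0.npz"),150,145,310,270,5,"pics/s0c.png")
crop(load("side0.npz"),195,150,325,260,5,"pics/d0c.png")
E
```

```text
(no output)
```

View pics/s0c.png

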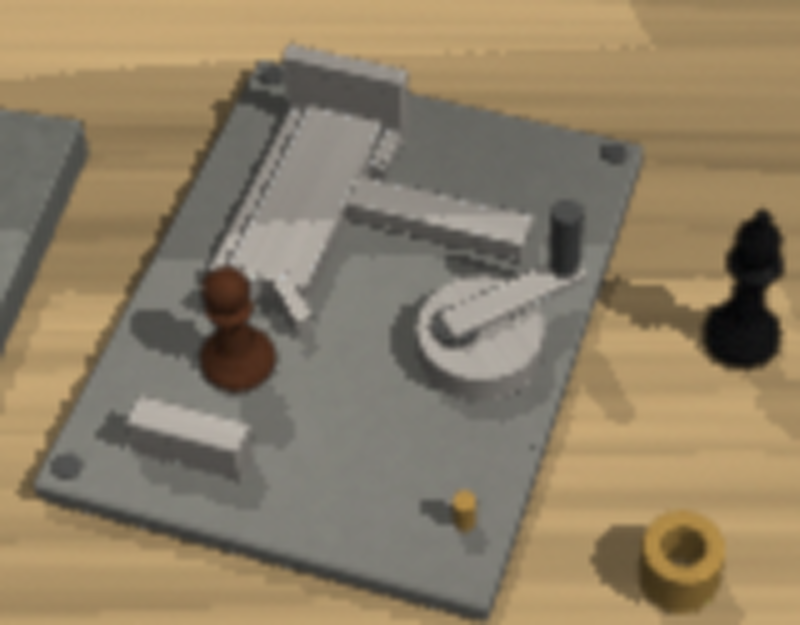

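View pics/d0c.png

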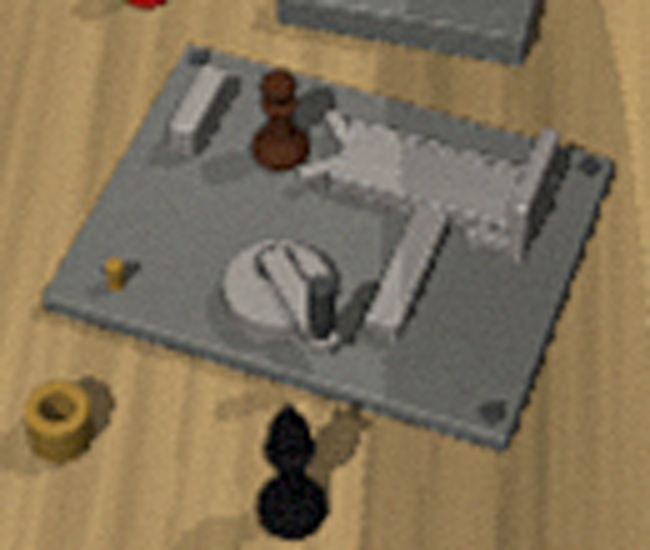

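The crops show the fixture plate corners, lever post top (scene crop ≈(567,210), side ≈(322,283)), brass pin (464,494)/(117,263), and pawn ahead of the jaw. Measuring.

Run:
```python
from h import *
S=load("scene0.npz");D=load("side0.npz")
s=lambda x,y:((x+.5)/5-.5+150,(y+.5)/5-.5+145)
t=lambda x,y:((x+.5)/5-.5+195,(y+.5)/5-.5+150)
# corners order: RL(rear-left -130,+100), FL, FR, RR
obj=np.array([[-130,100],[130,100],[130,-100],[-130,-100]])/1e3
def fit(o,w):
    o=o-0;mo=o.mean(0);mw=w.mean(0);H=(o-mo).T@(w-mw)
    a=np.arctan2(H[0,1]-H[1,0],H[0,0]+H[1,1]);R=np.array([[np.cos(a),-np.sin(a)],[np.sin(a),np.cos(a)]])
    T=mw-R@mo;print("res mm",((w-(o@R.T+T))*1e3).round(1).tolist());return a,R,T
for d,f,c in((S,s,[(640,148),(487,611),(40,489),(250,68)]),(D,t,[(503,438),(45,300),(192,45),(612,157)])):
    w=np.array([onz(d,*f(*p),.015)[:2] for p in c]);a,R,T=fit(obj,w);print("fix",a,T)
W=np.array([two(S,s(*p),D,t(*q))[0] for p,q in zip([(640,148),(487,611),(40,489),(250,68)],[(503,438),(45,300),(192,45),(612,157)])])
print(W.round(4).tolist())
a,R,T=fit(obj,W[:,:2]);print(a,T)
toF=lambda P:(R.T@(P[:2]-T)*1e3).round(1)
for n,p,q in(("post",(567,210),(322,283)),("pin",(464,494),(117,263)),("pawnhead",(229,275),(280,82))):
    P,g=two(S,s(*p),D,t(*q));print(n,P.round(4),g,"F",toF(P))
print("post z81",toF(onz(S,*s(567,210),.081)),toF(onz(D,*t(322,281),.081)))
# rear plate top corners z=.06
for p in((290,45),(407,72),(405,85)):print("plate S",toF(onz(S,*s(*p),.06)))
for p in((553,130),(520,255),(545,130),(513,250)):print("plate D",toF(onz(D,*t(*p),.06)))
print("axis",R@[.015,.05]+T,"face0",R@[-.1,-.04]+T)
```

```text
res mm [[1.6, -0.8], [-2.3, -2.2], [-3.3, 3.9], [4.1, -0.9]]
fix -0.2737518853155151 [ 0.58239823 -0.06872935]
res mm [[3.3, -1.5], [-2.3, 1.0], [-3.2, 1.5], [2.2, -0.9]]
fix -0.28438856539276913 [ 0.57812068 -0.06999513]
[[0.4851, 0.0615, 0.0149], [0.7299, -0.0106, 0.0122], [0.6734, -0.1992, 0.0133], [0.4279, -0.1328, 0.0101]]
res mm [[3.3, -0.3], [-1.7, -0.5], [-2.9, 3.2], [1.4, -2.4]]
-0.28019127443241004 [ 0.57907738 -0.07026228]
post [0.5793 0.0219 0.0824] 0.0024526602185060377 F [-25.3  88.6]
pin [ 0.6904 -0.02    0.0359] 0.0015461011104105848 F [93.1 79.1]
pawnhead [ 0.6116 -0.1177  0.0768] 0.0005606474037906082 F [ 44.3 -36.6]
post z81 [-25.4  89.5] [-24.8  85.1]
plate S [-102.6  -65.7]
plate S [-101.7   -7.4]
plate S [-93.5  -5.7]
plate D [-100.4  -68.4]
plate D [-108.6   19.6]
plate D [-96.4 -66.9]
plate D [-104.3   17.7]
axis [ 0.60731939 -0.02636024] face0 [ 0.47191554 -0.08104843]
```

```bash
cat >> h.py <<'E'
from scipy.spatial.transform import Rotation as Ro
def cmd(p,yawdeg):
    s=sense();R0=Ro.from_euler('xyz',s["tool_rot"]);R1=Ro.from_euler('xyz',[np.pi,0,np.radians(yawdeg)])
    dp=R0.inv().apply(np.array(p)-s["position"]);dr=np.degrees((R0.inv()*R1).as_rotvec())
    print("dp",dp.round(4).tolist(),"dr",dr.round(2).tolist())
E
python3 - <<'E'
from h import *
S=load("scene0.npz");D=load("side0.npz");W=load("wrist0.npz")
R=cv2.Rodrigues(W["rvec"])[0];print("wristcam",-R.T@W["tvec"],R[2])
print("bishop",onz(S,299,212,.01),onz(D,254,250,.01))
cmd([.50,-.04,.25],120)
cmd([.50,-.04,.25],60)
E
```

```text
wristcam [ 0.27862664 -0.59081247  0.37218023] [-0.2759924  -0.09160475 -0.9567846 ]
bishop [0.59396431 0.10550727 0.01      ] [0.58549288 0.10246342 0.01      ]
dp [0.4603, -0.4502, -0.0189] dr [-0.06, -0.09, -101.16]
dp [0.4603, -0.4502, -0.0189] dr [-0.09, -0.04, -41.16]
```

```bash
python3 -c "
from h import *
cmd([.53,.0,.25],120)"
python3 -m jog '{"delta_pos":[[0.1,-0.1,-0.02],[0.2,-0.19,-0.02],[0.3,-0.28,-0.02],[0.4,-0.37,-0.02],[0.5,-0.479,-0.019]],"delta_rot":[[0,0,-8.5],[0,0,-17],[0,0,-25.5],[0,0,-34],[0,0,-42]]}' 1 60
python3 -c "
from h import *
cmd([.53,.0,.25],120)"
```

```text
dp [0.5016, -0.4784, -0.0188] dr [-0.06, -0.09, -101.16]
time: 0.65
position: [0.3263, -0.3926, 0.2444]
tool_rot: [3.142, -0.0, 1.067]
contact_force: [1.6, -0.5, 0.0]
opening: 0.144
dp [0.4421, -0.011, -0.0056] dr [0.01, -0.01, -58.86]
```

```bash
python3 -m jog '{"delta_pos":[[0.05,0,-0.005],[0.1,-0.01,-0.005],[0.15,-0.01,-0.005],[0.2,-0.01,-0.005],[0.25,-0.01,-0.005]],"delta_rot":[[0,0,-8.5],[0,0,-17],[0,0,-25.5],[0,0,-34],[0,0,-42.5]]}'
python3 -c "
from h import *
cmd([.53,.0,.25],120)"
```

```text
time: 1.15
position: [0.4387, -0.1703, 0.2495]
tool_rot: [3.141, 0.0, 1.809]
contact_force: [0.3, -0.5, 0.3]
opening: -0.006
dp [0.1439, 0.129, -0.0005] dr [0.02, 0.03, -16.33]
```

```bash
python3 -m jog '{"delta_pos":[[0.036,0.032,0],[0.072,0.064,0],[0.108,0.096,0],[0.144,0.129,0],[0.144,0.129,0]],"delta_rot":[[0,0,-4],[0,0,-8],[0,0,-12],[0,0,-16.3],[0,0,-16.3]]}'
python3 - <<'E'
from h import *
for n in ("wrist",):
    d=snapshot(n);cv2.imwrite(f"pics/{n}1.png",d["pixels"][:,:,::-1]);np.savez(f"{n}1.npz",**d)
    crop(d,0,0,512,384,1.5,"pics/w1.png")
print(sense()["position"],sense()["time"])
E
```

```text
time: 1.65
position: [0.5319, 0.0021, 0.2491]
tool_rot: [3.141, -0.001, 2.096]
contact_force: [-0.9, -1.2, -0.9]
opening: -0.001
[ 5.30990934e-01 -1.87792865e-05  2.48957402e-01] 1.7
```

View pics/w1.png

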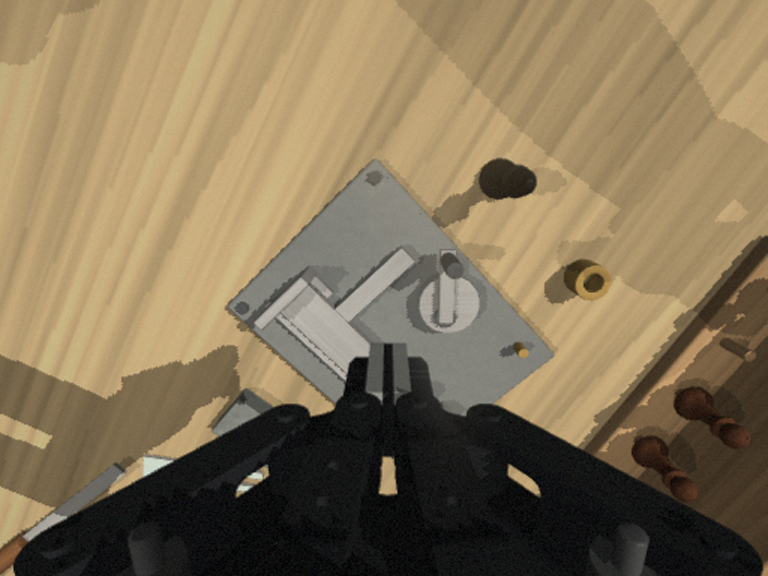

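Run:
```python
from h import *
W=load("wrist1.npz");g=lambda x,y:((x+.5)/1.5-.5,(y+.5)/1.5-.5)
for n,p,z in(("RL",(375,160),.015),("RR",(228,306),.015),("FL",(553,351),.015),("post",(453,267),.081),("pin",(522,348),.033),("plateL rear top",(305,277),.06),("plateR rear top",(256,324),.06)):
    print(n,onz(W,*g(*p),z).round(4))
cmd([.546,.003,.063],120)
crop(W,150,100,370,270,3.6,"pics/w1c.png")
```

```text
RL [0.4831 0.0624 0.015 ]
RR [ 0.4271 -0.1243  0.015 ]
FL [ 0.7249 -0.0068  0.015 ]
post [0.5755 0.0247 0.081 ]
pin [ 0.6867 -0.0154  0.033 ]
plateL rear top [ 0.4798 -0.0464  0.06  ]
plateR rear top [ 0.4624 -0.1045  0.06  ]
dp [-0.005, 0.0147, 0.1859] dr [-0.06, -0.04, -0.1]
```

View pics/w1c.png

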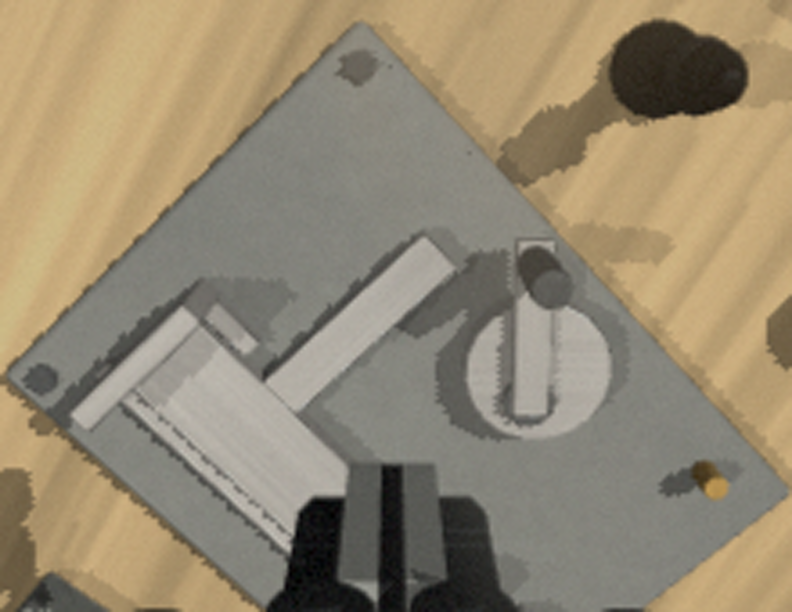

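```bash
python3 -m jog '{"delta_pos":[[-0.005,0.015,0.045],[-0.005,0.015,0.09],[-0.005,0.015,0.13],[-0.005,0.015,0.165],[-0.005,0.015,0.185]],"delta_rot":[[0,0,0],[0,0,0],[0,0,0],[0,0,0],[0,0,0]]}'
python3 -m jog '{"delta_pos":[[0,0.003,0],[0,0.006,0]],"delta_rot":[[0,0,0],[0,0,0]]}'
python3 - <<'E'
from h import *
for n in ("wrist","side"):
    d=snapshot(n);np.savez(f"{n}2.npz",**d)
    if n=="wrist": crop(d,0,0,512,384,1.5,"pics/w2.png")
    else: crop(d,195,130,325,260,5,"pics/d2.png")
s=sense();print(s["position"],s["time"],s["contact_force"])
E
```

```text
time: 2.2
position: [0.5432, -0.0004, 0.0607]
tool_rot: [-3.137, -0.003, 2.086]
contact_force: [-0.6, 0.3, 0.5]
opening: 0.003
time: 2.4
position: [0.5514, 0.0028, 0.0649]
tool_rot: [-3.141, 0.0, 2.087]
contact_force: [0.2, 0.4, 0.2]
opening: 0.005
[0.55313439 0.00314657 0.06677858] 2.5 [-0.17888449  0.10609058 -0.36061039]
```

View pics/w2.png

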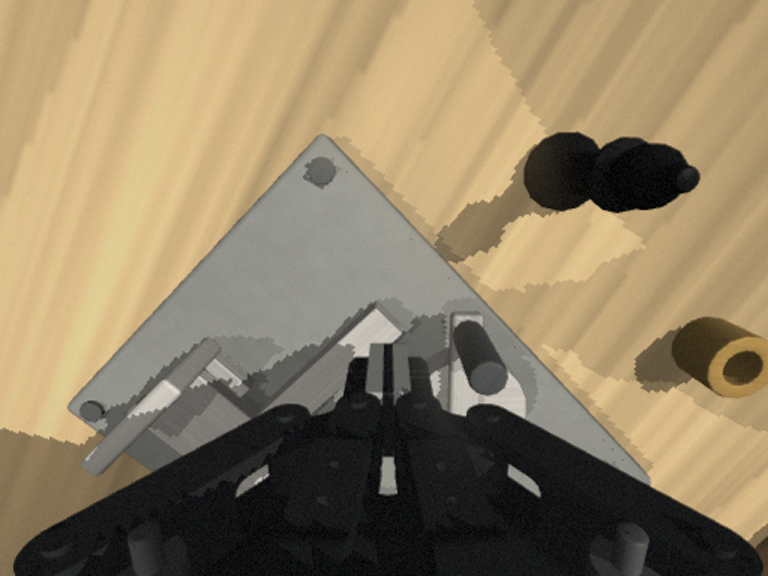

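View pics/d2.png

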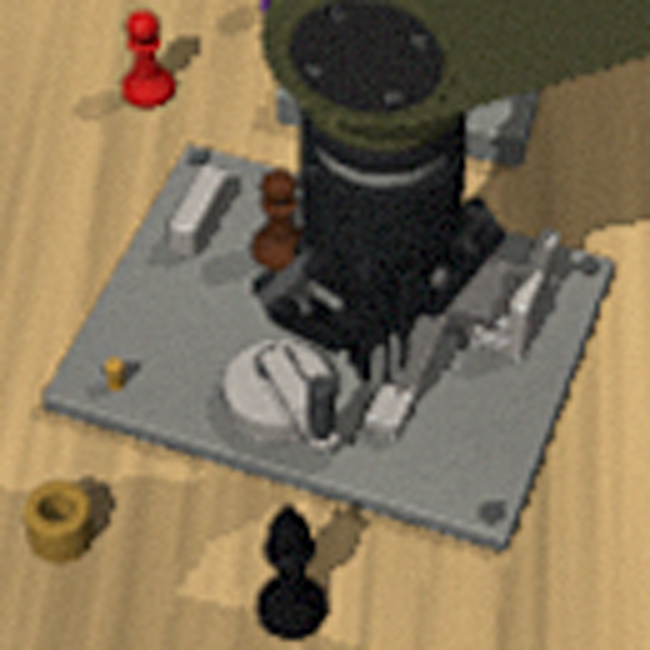

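Run:
```python
from h import *
W=load("wrist2.npz");g=lambda x,y:((x+.5)/1.5-.5,(y+.5)/1.5-.5)
P=onz(W,*g(488,376),.081);print(P)
s=sense();R0=Ro.from_euler('xyz',s["tool_rot"])
print(R0.inv().apply(P-s["position"]))
m=W["z_map"];print("depth of tip/post",m[int(350/1.5),int(378/1.5)],m[int(376/1.5),int(488/1.5)],m[int(400/1.5),int(360/1.5)],m[int(440/1.5),int(300/1.5)],m[int(470/1.5),int(100/1.5)])
for u,v in((375,350),(400,350),(360,370),(420,370),(300,430),(100,490),(350,410)):
    z=m[int(v/1.5),int(u/1.5)];c,r=ray(W,*g(u,v));Q=c+r*z;print(u,v,R0.inv().apply(Q-s["position"]).round(4))
```

```text
[0.57718063 0.02381488 0.081     ]
[ 0.00606116  0.03116137 -0.01413792]
depth of tip/post 0.1452493 0.14074774 0.11125859 0.103662506 0.1776075
375 350 [ 0.0128 -0.0072 -0.0081]
400 350 [ 0.0128  0.0015 -0.0081]
360 370 [ 0.0078 -0.0122 -0.0131]
420 370 [ 0.0088  0.0081 -0.015 ]
300 430 [ 0.0127 -0.0241 -0.053 ]
100 490 [-0.1165 -0.1794  0.0673]
350 410 [ 0.0133 -0.0125 -0.0455]
```

```bash
python3 -m jog '{"delta_pos":[[0.003,0.003,0.001],[0.005,0.006,0.003],[0.005,0.008,0.003]],"delta_rot":[[0,0,0],[0,0,0],[0,0,0]]}'
python3 -m jog '{"delta_pos":[[0,0.002,0],[0,0.004,0]],"delta_rot":[[0,0,0],[0,0,0]]}'
```

```text
time: 2.8
position: [0.5561, 0.0124, 0.062]
tool_rot: [3.141, 0.0, 2.089]
contact_force: [1.1, -0.5, -0.6]
opening: -0.001
time: 3.0
position: [0.5595, 0.0141, 0.0617]
tool_rot: [3.141, 0.0, 2.088]
contact_force: [-0.5, 0.5, -0.2]
opening: -0.002
```

```bash
python3 -m jog '{"delta_pos":[[0,0.002,0],[0,0.003,0]],"delta_rot":[[0,0,0],[0,0,0]]}'
python3 -m jog '{"delta_pos":[[0,0.002,0],[0,0.003,0]],"delta_rot":[[0,0,0],[0,0,0]]}'
```

```text
time: 3.2
position: [0.5613, 0.0152, 0.0615]
tool_rot: [-3.139, -0.001, 2.088]
contact_force: [-3.8, -1.8, 3.1]
opening: -0.003
time: 3.4
position: [0.5641, 0.017, 0.0614]
tool_rot: [-3.14, -0.001, 2.088]
contact_force: [-3.9, -1.1, 2.6]
opening: 0.003
```

```bash
cat > arc.py <<'E'
from h import *
import sys
A=np.array([.605,-.0245]);d=.0185
def arc(ths,z=.0635,dd=d,r=.055):
    s=sense();R0=Ro.from_euler('xyz',[np.pi,0,s["tool_rot"][2]])
    for th in ths:
        t=np.radians(th);p=A+r*np.array([np.cos(t),np.sin(t)])-dd*np.array([np.sin(t),-np.cos(t)])
        dp=R0.inv().apply(np.r_[p,z]-s["position"]);dr=np.degrees((R0.inv()*Ro.from_euler('xyz',[np.pi,0,t])).as_rotvec())
        print(th,dp.round(4).tolist(),dr.round(1).tolist())
arc([float(x) for x in sys.argv[1:]])
E
python3 arc.py 117 110 103 96 89 82
```

```text
117.0 [-0.0005, -0.0009, -0.0021] [0.0, -0.0, 2.6]
110.0 [0.001, 0.006, -0.0021] [-0.0, -0.0, 9.6]
103.0 [0.0017, 0.0131, -0.0021] [0.0, -0.0, 16.6]
96.0 [0.0015, 0.0202, -0.0021] [-0.0, -0.0, 23.6]
89.0 [0.0004, 0.0272, -0.0021] [0.0, -0.0, 30.6]
82.0 [-0.0015, 0.034, -0.0021] [-0.0, -0.0, 37.6]
```

```bash
python3 -m jog '{"delta_pos":[[0.0005,0.004,-0.002],[0.001,0.009,-0.002],[0.0015,0.014,-0.002],[0.0015,0.020,-0.002],[0.0005,0.027,-0.002]],"delta_rot":[[0,0,7],[0,0,13],[0,0,18],[0,0,24],[0,0,31]]}'
python3 arc.py 89 82 75 68 61 54
```

```text
time: 3.9
position: [0.586, 0.0321, 0.0621]
tool_rot: [-3.137, -0.002, 1.542]
contact_force: [-5.5, 5.2, -0.2]
opening: -0.0
89.0 [-0.0012, 0.0015, -0.0014] [0.0, 0.0, -0.6]
82.0 [0.0007, 0.0083, -0.0014] [0.0, -0.0, 6.4]
75.0 [0.0018, 0.0153, -0.0014] [0.0, -0.0, 13.4]
68.0 [0.002, 0.0224, -0.0014] [-0.0, -0.0, 20.4]
61.0 [0.0013, 0.0295, -0.0014] [-0.0, -0.0, 27.4]
54.0 [-0.0002, 0.0364, -0.0014] [0.0, -0.0, 34.4]
```

```bash
python3 -m jog '{"delta_pos":[[0.001,0.008,-0.001],[0.002,0.015,-0.001],[0.002,0.022,-0.001],[0.0015,0.029,-0.001],[0,0.036,-0.001]],"delta_rot":[[0,0,7],[0,0,14],[0,0,21],[0,0,28],[0,0,35]]}'
python3 - <<'E'
from h import *
d=snapshot("side");crop(d,195,130,325,260,5,"pics/d3.png")
d=snapshot("scene");crop(d,150,145,310,270,5,"pics/s3.png")
E
python3 arc.py 54 47 40 33 26 19
```

```text
time: 4.4
position: [0.6228, 0.0319, 0.0629]
tool_rot: [-3.137, -0.001, 0.931]
contact_force: [-2.1, 5.8, -2.4]
opening: 0.002
54.0 [-0.0008, -0.0009, -0.0002] [0.0, 0.0, -0.4]
47.0 [0.0011, 0.006, -0.0002] [0.0, -0.0, 6.6]
40.0 [0.0022, 0.013, -0.0002] [0.0, -0.0, 13.6]
33.0 [0.0023, 0.02, -0.0002] [0.0, -0.0, 20.6]
26.0 [0.0017, 0.0271, -0.0002] [0.0, -0.0, 27.6]
19.0 [0.0001, 0.034, -0.0002] [0.0, -0.0, 34.6]
```

View pics/d3.png

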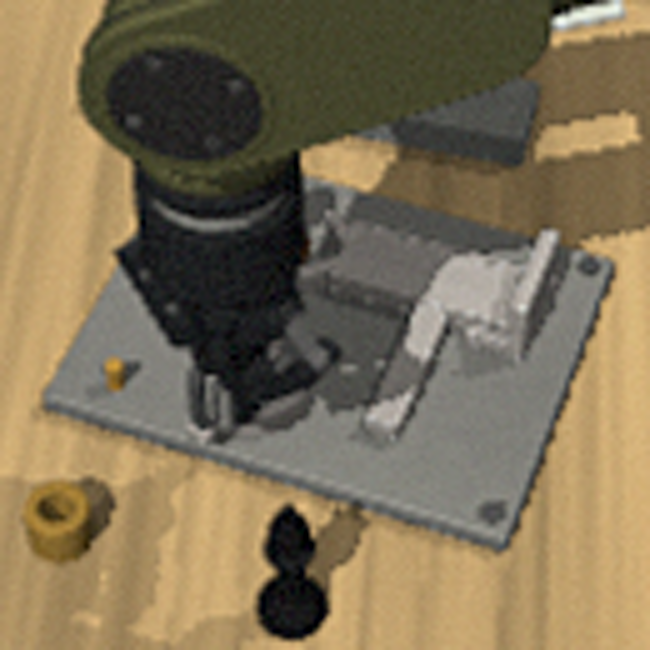

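View pics/s3.png

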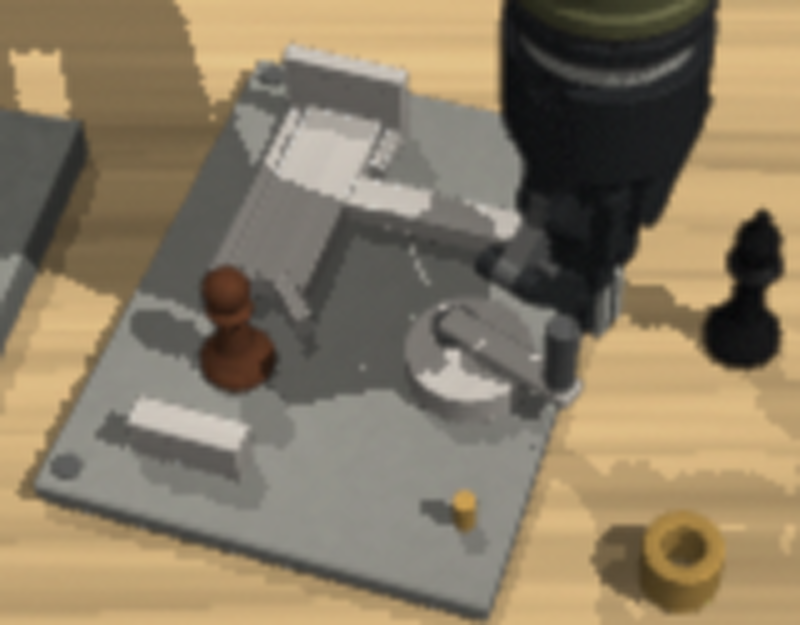

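The lever is following round (post top at scene crop ≈(562,328), pin at (464,497)); slide and pawn unmoved. Continue to about 19°.

```bash
python3 -m jog '{"delta_pos":[[0.001,0.006,0],[0.002,0.013,0],[0.002,0.02,0],[0.0015,0.027,0],[0,0.034,0]],"delta_rot":[[0,0,7],[0,0,14],[0,0,21],[0,0,28],[0,0,35]]}'
python3 - <<'E'
from h import *
d=snapshot("side");crop(d,195,130,325,260,5,"pics/d4.png");np.savez("side4.npz",**d)
d=snapshot("scene");crop(d,150,145,310,270,5,"pics/s4.png");np.savez("scene4.npz",**d)
E
python3 arc.py 19 14 9 4 0
```

```text
time: 5.0
position: [0.6513, 0.0111, 0.0638]
tool_rot: [-3.139, -0.002, 0.323]
contact_force: [0.5, 5.3, -2.9]
opening: 0.002
19.0 [-0.0002, -0.001, 0.0006] [0.0, 0.0, -0.3]
14.0 [0.0012, 0.0039, 0.0006] [0.0, -0.0, 4.7]
9.0 [0.0022, 0.0089, 0.0006] [-0.0, -0.0, 9.7]
4.0 [0.0027, 0.0139, 0.0006] [0.0, -0.0, 14.7]
0.0 [0.0029, 0.0179, 0.0006] [0.0, -0.0, 18.7]
```

View pics/s4.png

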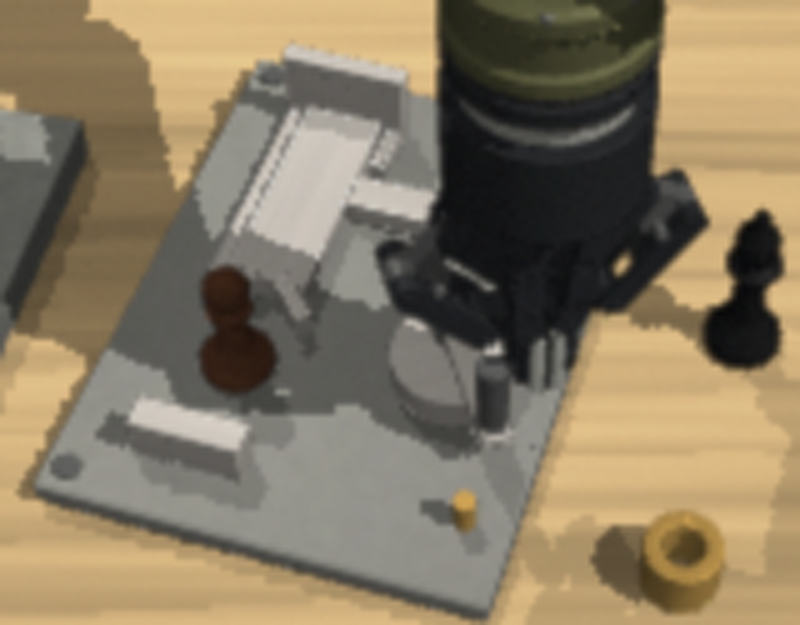

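View pics/d4.png

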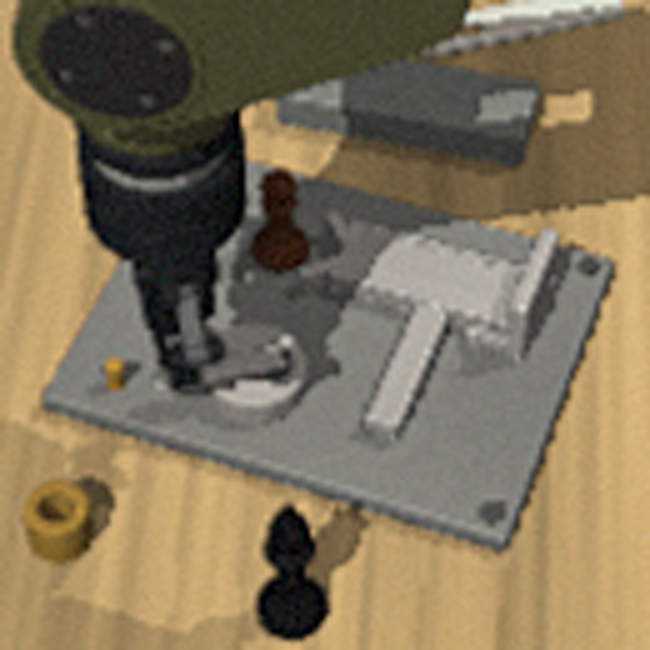

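Run:
```python
from h import *
S=load("scene4.npz");s=lambda x,y:((x+.5)/5-.5+150,(y+.5)/5-.5+145)
P=onz(S,*s(493,365),.081);Q=onz(S,*s(464,494),.033);P0=onz(S,*s(567,210),.081)
print(P,Q,P0)
A=Q[:2]-.085*np.array([np.cos(np.radians(3.95)),np.sin(np.radians(3.95))]);print("A",A)
for X in(P,P0):
  v=X[:2]-A;print(np.degrees(np.arctan2(v[1],v[0])),np.hypot(*v))
```

```text
[ 0.65920018 -0.00805188  0.081     ] [ 0.68940903 -0.01952286  0.033     ] [0.57938618 0.02275127 0.081     ]
A [ 0.60461095 -0.02537816]
17.60911514010068 0.05727289169449134
117.65916140330519 0.05433903949789606
```

```bash
python3 -m jog '{"delta_pos":[[0.001,0.003,0],[0.002,0.006,0],[0.002,0.009,0],[0.0025,0.011,0],[0.0025,0.012,0]],"delta_rot":[[0,0,4],[0,0,7],[0,0,10],[0,0,12],[0,0,13]]}'
python3 - <<'E'
from h import *
d=snapshot("side");crop(d,195,130,325,260,5,"pics/d5.png");np.savez("side5.npz",**d)
d=snapshot("scene");crop(d,215,190,295,250,10,"pics/s5.png");np.savez("scene5.npz",**d)
E
python3 arc.py 5 4 0
```

```text
time: 5.6
position: [0.6576, -0.0002, 0.0644]
tool_rot: [-3.141, -0.002, 0.101]
contact_force: [2.3, 4.9, -2.0]
opening: 0.004
5.0 [0.0006, 0.0009, 0.001] [-0.0, -0.0, 0.8]
4.0 [0.0009, 0.0019, 0.001] [0.0, -0.0, 1.8]
0.0 [0.0019, 0.0058, 0.001] [0.0, -0.0, 5.8]
```

View pics/s5.png

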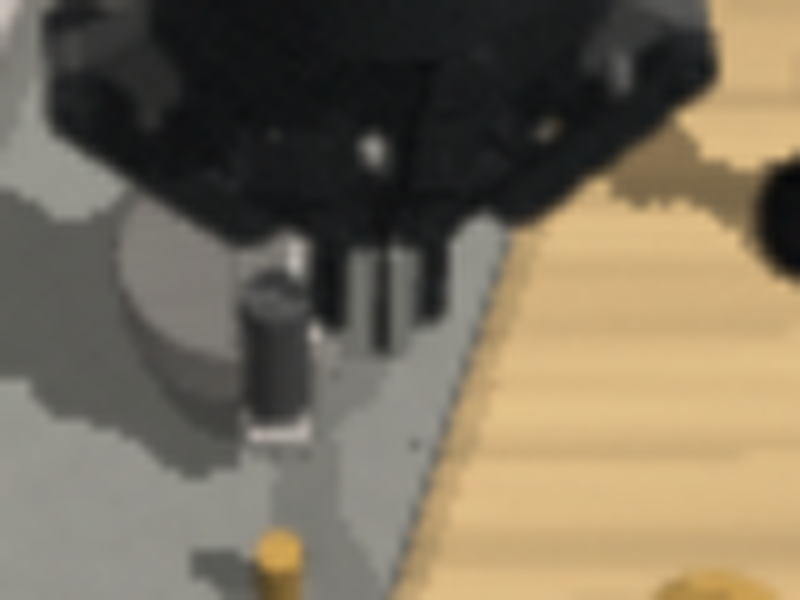

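Run:
```python
from h import *
S=load("scene5.npz");s=lambda x,y:((x+.5)/10-.5+215,(y+.5)/10-.5+190)
P=onz(S,*s(277,288),.081);Q=onz(S,*s(279,548),.033)
print(P,Q)
for a in (3.95,3):
  A=Q[:2]-.085*np.array([np.cos(np.radians(a)),np.sin(np.radians(a))])
  v=P[:2]-A;print(np.degrees(np.arctan2(v[1],v[0])),np.hypot(*v))
v=Q-P;print(np.degrees(np.arctan2(v[1],v[0])))
P2=onz(S,*s(278,416),.045);print(P2,P2-Q)
```

```text
[ 0.66107385 -0.01979883  0.081     ] [ 0.69162216 -0.01938516  0.033     ]
5.728014549569694 0.054522009197990925
4.246947728631795 0.05448480704332774
0.7758122789768438
[ 0.66781109 -0.01985935  0.045     ] [-0.02381106 -0.00047418  0.012     ]
```

```bash
python3 -m jog '{"delta_pos":[[0.0005,0.001,0],[0.001,0.002,0]],"delta_rot":[[0,0,1],[0,0,2]]}'
python3 -m jog '{"delta_pos":[[0,-0.01,0],[0,-0.025,-0.01],[-0.02,-0.03,-0.06],[-0.04,-0.03,-0.1],[-0.07,-0.03,-0.14]],"delta_rot":[[0,0,0],[0,0,0],[0,0,0],[0,0,0],[0,0,0]]}'
python3 -m jog '{"delta_pos":[[-0.04,0,0],[-0.08,0,0],[-0.08,0,0]],"delta_rot":[[0,0,0],[0,0,0],[0,0,0]]}'
python3 - <<'E'
from h import *
d=snapshot("wrist");crop(d,0,0,512,384,1.5,"pics/w6.png");np.savez("wrist6.npz",**d)
d=snapshot("side");crop(d,195,130,325,260,5,"pics/d6.png");np.savez("side6.npz",**d)
d=snapshot("scene");crop(d,150,145,310,270,5,"pics/s6.png");np.savez("scene6.npz",**d)
E
```

```text
time: 5.9
position: [0.6585, -0.0026, 0.0645]
tool_rot: [-3.141, -0.0, 0.063]
contact_force: [1.4, 4.7, -2.4]
opening: 0.001
time: 6.4
position: [0.5868, 0.0233, 0.2079]
tool_rot: [3.14, -0.002, 0.065]
contact_force: [0.7, -0.7, 1.3]
opening: 0.0
time: 6.7
position: [0.5028, 0.0181, 0.2048]
tool_rot: [3.141, 0.001, 0.064]
contact_force: [0.1, -0.2, -0.7]
opening: 0.003
```

View pics/w6.png

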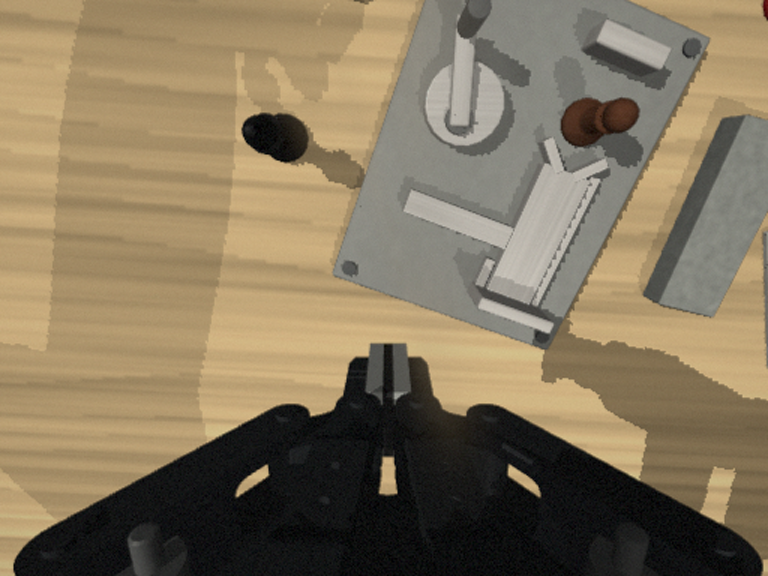

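View pics/s6.png

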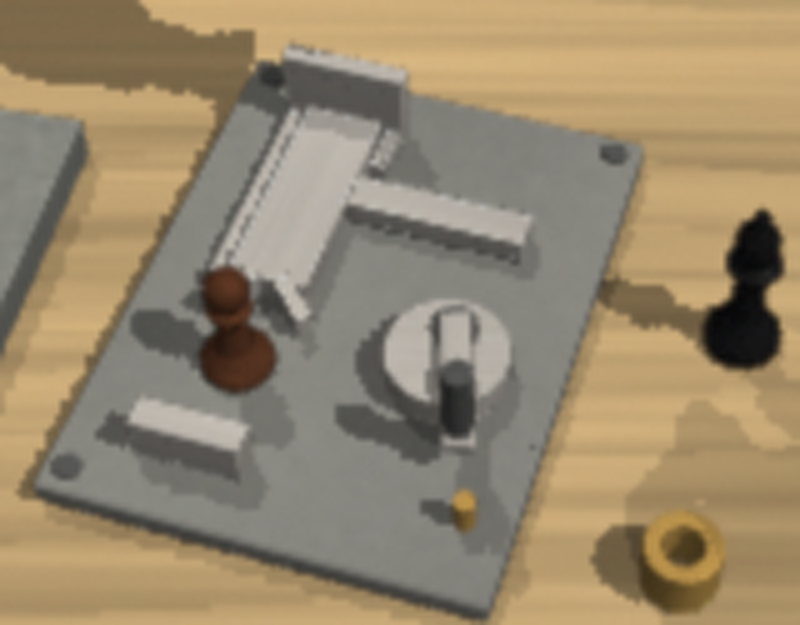

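View pics/d6.png

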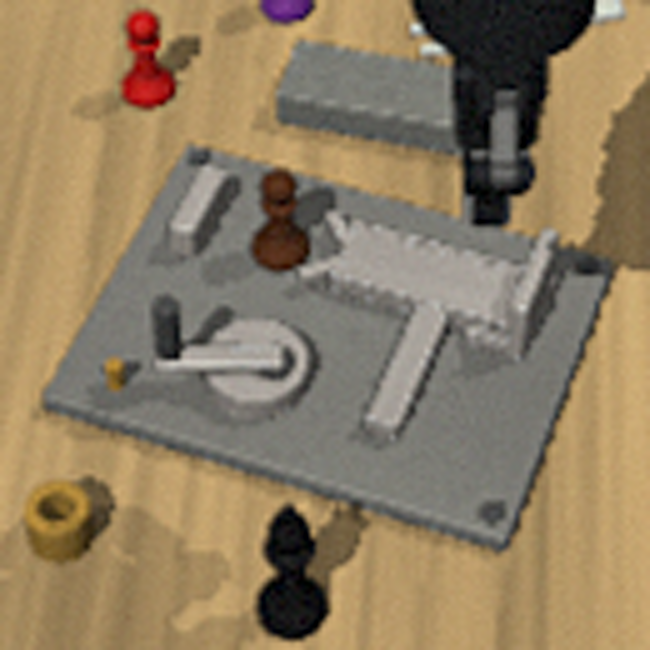

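Run:
```python
from h import *
S=load("scene6.npz");D=load("side6.npz");W=load("wrist6.npz")
s=lambda x,y:((x+.5)/5-.5+150,(y+.5)/5-.5+145)
t=lambda x,y:((x+.5)/5-.5+195,(y+.5)/5-.5+130)
g=lambda x,y:((x+.5)/1.5-.5,(y+.5)/1.5-.5)
ang=lambda v:round(float(np.degrees(np.arctan2(v[1],v[0]))),2)
# bar inner end and outer end (z=.045), pin top
bi=onz(S,*s(455,313),.045);bo=onz(S,*s(458,438),.045);pin=onz(S,*s(464,494),.033)
print("scene",ang(bo-bi),ang(pin-bi),bi,bo)
bi=onz(D,*t(284,358),.045);bo=onz(D,*t(158,363),.045);pin=onz(D,*t(117,363),.033)
print("side",ang(bo-bi),ang(pin-bi),bi,bo)
bi=onz(W,*g(459,124),.045);bo=onz(W,*g(463,50),.045);print("wrist bar",ang(bo-bi))
P,e=two(S,s(456,368),D,t(166,302));Pn,_=two(S,s(464,494),D,t(117,363));print(P,Pn,e,ang(Pn-P))
# slide edges direction wrist : lug / fixture edges
c=[onz(W,*g(*p),.015) for p in((334,275),(548,348),(708,38))];print("RL-RR",ang(c[0]-c[1])-90,"FR-RR",ang(c[2]-c[1]),c)
# rear plate top
a=onz(W,*g(482,302),.06);b=onz(W,*g(551,328),.06);print("plate top",a,b,ang(a-b)-90)
```

```text
scene 2.23 3.55 [ 0.60729045 -0.02461219  0.045     ] [ 0.67034565 -0.02215694  0.045     ]
side 6.81 -0.02 [ 0.60186246 -0.02291204  0.045     ] [ 0.66701689 -0.01513689  0.045     ]
wrist bar 3.18
[ 0.66203917 -0.02324891  0.08420545] [ 0.69044345 -0.01998353  0.03586091] 0.001986877788116756 6.56
RL-RR -16.08 FR-RR -16.13 [array([0.48268892, 0.0614926 , 0.015     ]), array([ 0.42847563, -0.12659086,  0.015     ]), array([ 0.6725042, -0.1971718,  0.015    ])]
plate top [ 0.48172341 -0.05183945  0.06      ] [ 0.46467897 -0.10565093  0.06      ] -17.58
```

```bash
python3 -c "
from h import *
cmd([.58,-.0225,.2],3.95)"
python3 -m jog '{"delta_pos":[[0.035,0.02,0],[0.065,0.036,0],[0.075,0.046,0],[0.075,0.046,0]],"delta_rot":[[0,0,0],[0,0,0],[0,0,0],[0,0,0]]}'
python3 - <<'E'
from h import *
d=snapshot("wrist");crop(d,170,60,350,230,4,"pics/w7.png");np.savez("wrist7.npz",**d)
print(sense()["position"],sense()["tool_rot"])
E
```

```text
dp [0.0698, 0.0449, 0.0062] dr [0.05, -0.15, -0.28]
time: 7.25
position: [0.5864, -0.0245, 0.2044]
tool_rot: [3.141, 0.001, 0.062]
contact_force: [-0.4, 0.1, -0.1]
opening: 0.001
[ 0.58525678 -0.02382844  0.20423615] [-3.14129469e+00  1.27909725e-03  6.28268847e-02]
```

View pics/w7.png

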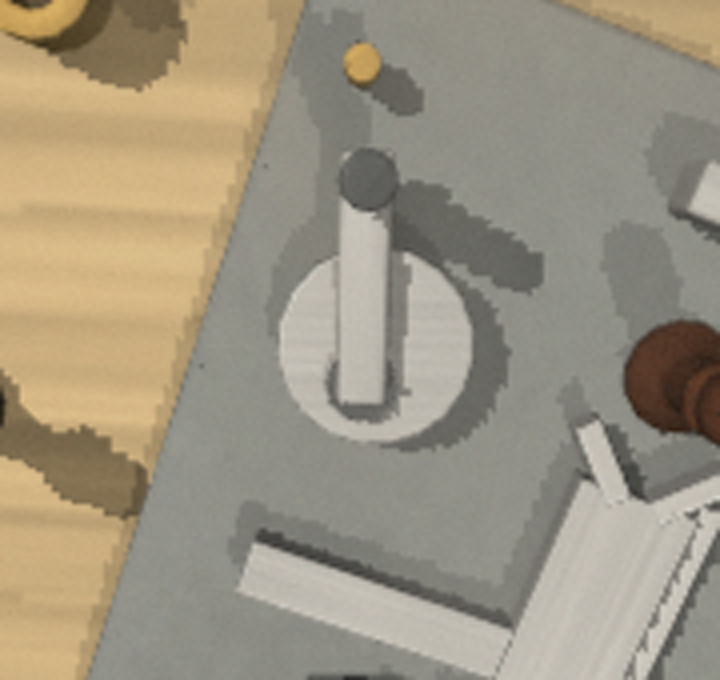

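Run:
```python
from h import *
W=load("wrist7.npz");g=lambda x,y:((x+.5)/4-.5+170,(y+.5)/4-.5+60)
ang=lambda v:round(float(np.degrees(np.arctan2(v[1],v[0]))),2)
bi=onz(W,*g(361,403),.045);b1=onz(W,*g(365.5,215),.045);post=onz(W,*g(368.5,178),.081);pin=onz(W,*g(363,61),.033)
hub=onz(W,*g(360,384),.045)
print(bi,post,pin,ang(b1-bi),"post-pin",ang(pin-post),"pin-hub",ang(pin-hub),"post-hub",ang(post-hub))
c=onz(W,*g(87,680),.015)-onz(W,*g(308,0),.015);print("left edge",ang(-c))
# centre of disc
print(onz(W,*g(376,345),.033)-hub)
```

```text
[ 0.60339302 -0.02478188  0.045     ] [ 0.66193997 -0.02259466  0.081     ] [ 0.69151142 -0.01978002  0.033     ] 2.27 post-pin 5.44 pin-hub 3.04 post-hub 1.7
left edge -16.68
[ 0.00927502 -0.00397549 -0.012     ]
```

```bash
python3 -c "
from h import *
cmd([.435,-.07,.2],-16.2)"
```

```text
dp [-0.1529, 0.0366, 0.0044] dr [-0.0, 0.08, 19.8]
```

```bash
python3 -m jog '{"delta_pos":[[-0.04,0.01,0],[-0.08,0.02,0],[-0.12,0.03,0],[-0.153,0.0365,0.004],[-0.153,0.0365,0.004]],"delta_rot":[[0,0,7],[0,0,14],[0,0,20],[0,0,20],[0,0,20]]}'
python3 -c "
from h import *
cmd([.435,-.07,.037],-16.2)"
```

```text
time: 7.8
position: [0.4305, -0.0693, 0.1992]
tool_rot: [3.141, 0.002, -0.287]
contact_force: [-0.5, 0.1, -0.6]
opening: -0.002
dp [0.0049, -0.0007, 0.1622] dr [0.02, 0.12, -0.23]
```

```bash
python3 -m jog '{"delta_pos":[[0,0,0.045],[0,0,0.09],[0,0,0.13],[0,0,0.155],[0,0,0.16]],"delta_rot":[[0,0,0],[0,0,0],[0,0,0],[0,0,0],[0,0,0]]}'
python3 -m jog '{"delta_pos":[[0,0,0],[0.004,0,0]],"delta_rot":[[0,0,0],[0,0,0]]}'
python3 - <<'E'
from h import *
d=snapshot("wrist");crop(d,0,0,512,384,1.5,"pics/w8.png");np.savez("wrist8.npz",**d)
d=snapshot("side");crop(d,195,130,345,260,5,"pics/d8.png");np.savez("side8.npz",**d)
s=sense();print(s["position"],s["contact_force"])
E
```

```text
time: 8.3
position: [0.4315, -0.0683, 0.0372]
tool_rot: [-3.141, 0.007, -0.285]
contact_force: [-0.2, -0.5, -0.7]
opening: 0.002
time: 8.5
position: [0.4394, -0.0709, 0.0423]
tool_rot: [-3.142, -0.003, -0.285]
contact_force: [0.1, 0.2, -0.1]
opening: -0.001
[ 0.4404173  -0.0713353   0.04289521] [-0.13813196  0.70623119  0.09953097]
```

View pics/w8.png

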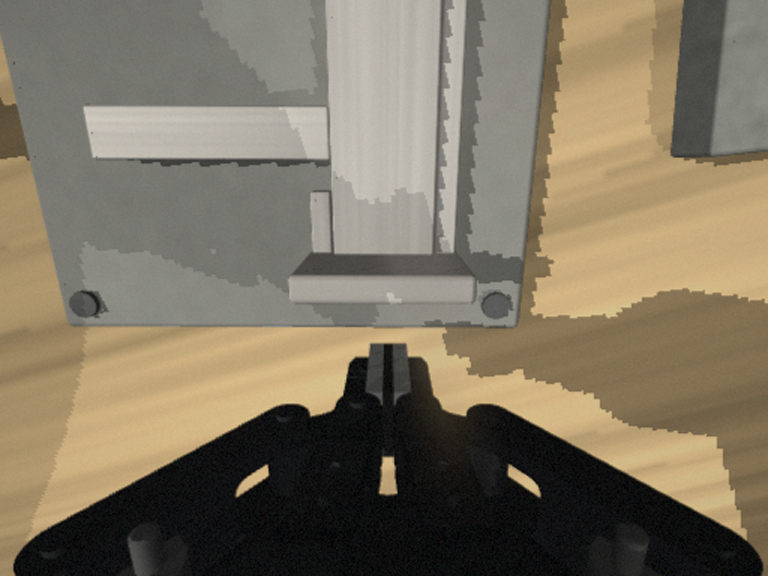

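View pics/d8.png

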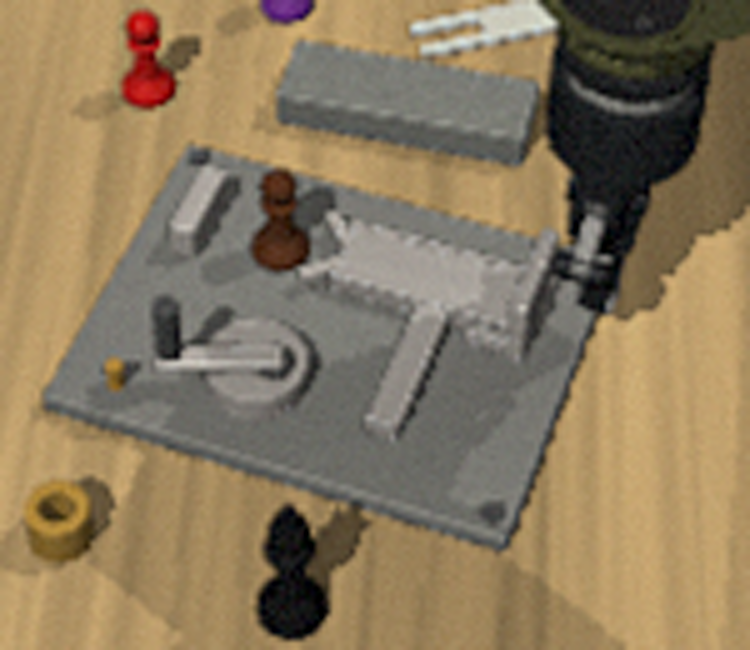

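```bash
python3 -m jog '{"delta_pos":[[0.003,0,0.004],[0.006,0,0.007],[0.009,0,0.007],[0.012,0,0.007],[0.014,0,0.007]],"delta_rot":[[0,0,0],[0,0,0],[0,0,0],[0,0,0],[0,0,0]]}'
python3 -m jog '{"delta_pos":[[0.002,0,0],[0.004,0,0],[0.006,0,0],[0.008,0,0]],"delta_rot":[[0,0,0],[0,0,0],[0,0,0],[0,0,0]]}'
```

```text
time: 9.1
position: [0.4519, -0.0749, 0.0336]
tool_rot: [3.142, -0.0, -0.286]
contact_force: [-0.9, 0.3, 0.2]
opening: 0.002
time: 9.5
position: [0.4587, -0.0769, 0.0334]
tool_rot: [3.142, 0.002, -0.286]
contact_force: [-3.4, -0.8, 3.2]
opening: 0.0
```

```bash
python3 -m jog '{"delta_pos":[[0.003,0,0],[0.006,0,0],[0.009,0,0],[0.012,0,0],[0.015,0,0]],"delta_rot":[[0,0,0],[0,0,0],[0,0,0],[0,0,0],[0,0,0]]}'
python3 -m jog '{"delta_pos":[[0.003,0,0],[0.006,0,0],[0.009,0,0],[0.012,0,0],[0.012,0,0]],"delta_rot":[[0,0,0],[0,0,0],[0,0,0],[0,0,0],[0,0,0]]}'
python3 - <<'E'
from h import *
d=snapshot("scene");crop(d,150,145,310,270,5,"pics/s9.png")
E
```

```text
time: 10.0
position: [0.4735, -0.0813, 0.0333]
tool_rot: [3.141, 0.001, -0.286]
contact_force: [-3.6, 0.9, 1.2]
opening: -0.0
time: 10.5
position: [0.4857, -0.0848, 0.0335]
tool_rot: [-3.141, -0.001, -0.286]
contact_force: [-1.7, 0.3, -1.5]
opening: -0.005
```

View pics/s9.png

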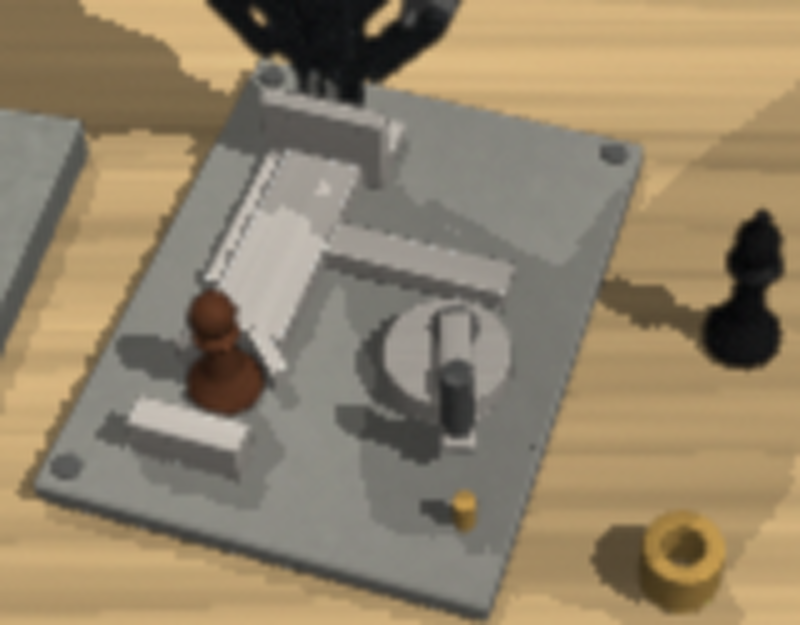

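```bash
python3 -m jog '{"delta_pos":[[0.002,0,0],[0.004,0,0],[0.006,0,0],[0.008,0,0],[0.010,0,0]],"delta_rot":[[0,0,0],[0,0,0],[0,0,0],[0,0,0],[0,0,0]]}'
python3 -m jog '{"delta_pos":[[0.002,0,0],[0.004,0,0],[0.006,0,0]],"delta_rot":[[0,0,0],[0,0,0],[0,0,0]]}'
python3 - <<'E'
from h import *
d=snapshot("scene");crop(d,150,145,310,270,5,"pics/s10.png")
E
```

```text
time: 11.05
position: [0.4945, -0.0873, 0.0335]
tool_rot: [-3.142, 0.001, -0.285]
contact_force: [-9.7, 3.3, 6.7]
opening: 0.002
time: 11.35
position: [0.4944, -0.0873, 0.0335]
tool_rot: [3.141, 0.019, -0.285]
contact_force: [-34.1, 8.5, 30.4]
opening: 0.001
```

View pics/s10.png

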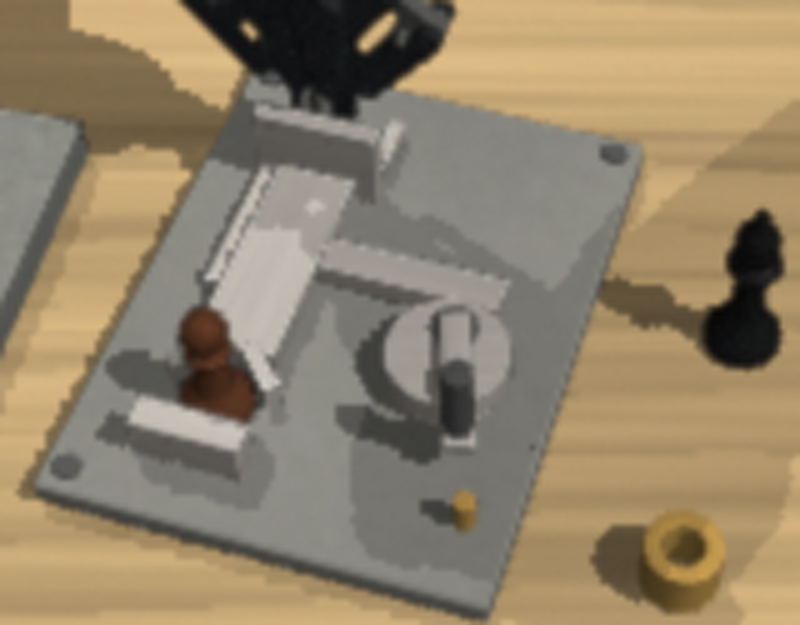

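The slide stopped hard (34 N), with the lug close to the cam. I back off and check whether this is the end stop or the cam.

```bash
python3 -m jog '{"delta_pos":[[-0.008,0,0],[-0.02,0,0],[-0.04,0,-0.01],[-0.04,0,-0.06],[-0.04,0,-0.1]],"delta_rot":[[0,0,0],[0,0,0],[0,0,0],[0,0,0],[0,0,0]]}'
python3 -m jog '{"delta_pos":[[0.03,-0.02,-0.04],[0.07,-0.04,-0.06],[0.11,-0.05,-0.06],[0.11,-0.05,-0.06]],"delta_rot":[[0,0,0],[0,0,0],[0,0,0],[0,0,0]]}'
python3 - <<'E'
from h import *
d=snapshot("wrist");crop(d,100,0,420,240,2.5,"pics/w11.png");np.savez("wrist11.npz",**d)
d=snapshot("scene");crop(d,150,145,310,270,5,"pics/s11.png");np.savez("scene11.npz",**d)
d=snapshot("side");crop(d,195,130,325,260,5,"pics/d11.png");np.savez("side11.npz",**d)
E
```

```text
time: 11.9
position: [0.4615, -0.0776, 0.1346]
tool_rot: [-3.141, -0.001, -0.286]
contact_force: [1.0, -0.4, 0.7]
opening: -0.004
time: 12.3
position: [0.5864, -0.0609, 0.1943]
tool_rot: [-3.141, -0.005, -0.285]
contact_force: [-0.9, 0.6, -0.2]
opening: -0.003
```

View pics/w11.png

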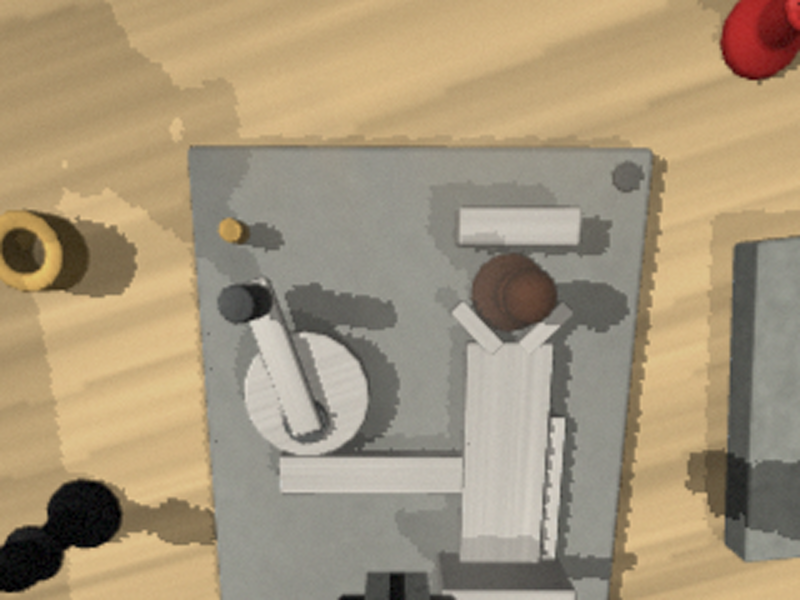

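View pics/d11.png

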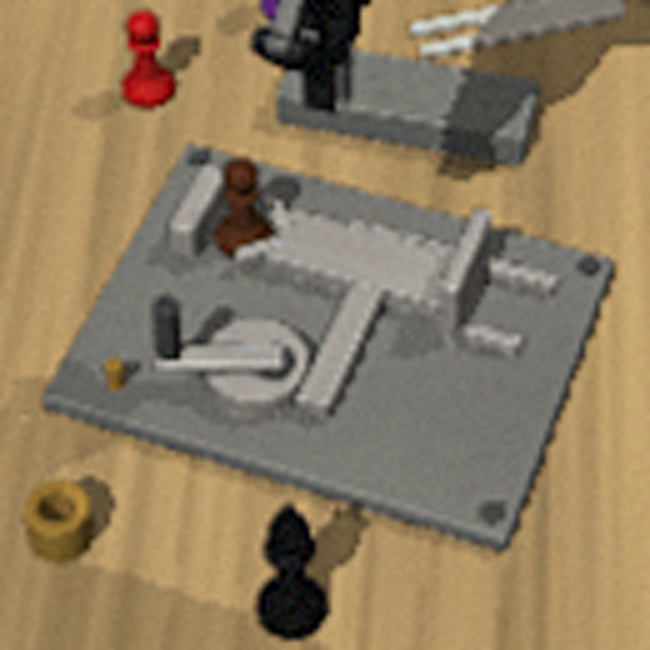

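View pics/s11.png

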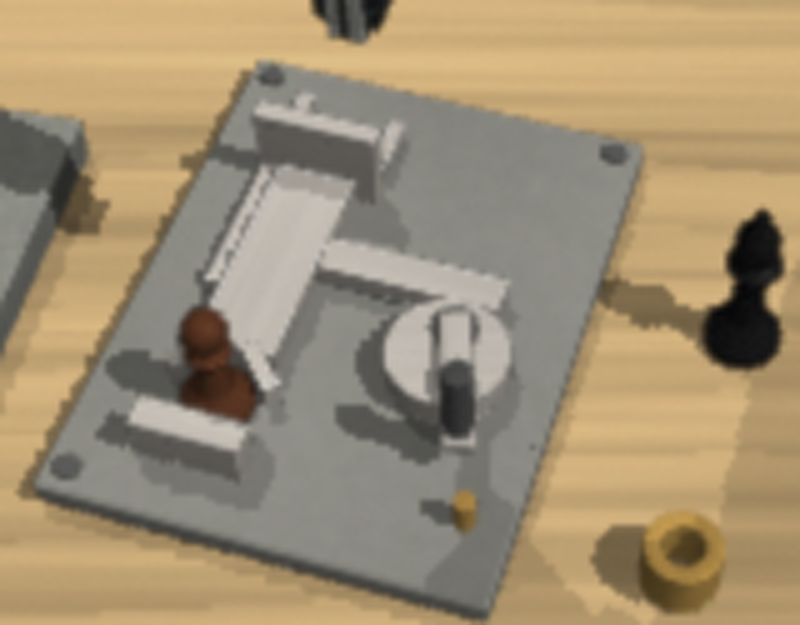

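Run:
```python
from h import *
W=load("wrist11.npz");g=lambda x,y:((x+.5)/2.5-.5+100,(y+.5)/2.5-.5)
a=np.radians(-16.15);R=np.array([[np.cos(a),-np.sin(a)],[np.sin(a),np.cos(a)]])
F=lambda x,y,z:(R.T@onz(W,*g(x,y),z)[:2]*1e3).round(1)
b=F(519,245,.04);print("backstop face",b)
print("rel to backstop x:")
for n,x,y,z in(("foot front",513,252,.02),("foot L",472,292,.02),("foot R",557,292,.02),("front edge plate",420,147,.015),("disc rear",305,455,.033),("lug front",330,457,.045),("lug front",330,457,.033),("lug rear",370,493,.033),("pin",230,229,.033),("slide plate front bottom",510,555,.06),("pawnhead",531,296,.067)):
    print(n,z,F(x,y,z)-b)
im=W["pixels"].astype(int);m=((im[:,:,0]-im[:,:,2])>25)&(im[:,:,0]<130)
m[:, :270]=0;m[:,340:]=0;m[140:]=0;m[:90]=0
v,u=np.nonzero(m);print("pawn px bbox",u.min(),u.max(),v.min(),v.max())
p=lambda u,v,z:(R.T@onz(W,u,v,z)[:2]*1e3).round(1)-b
print(p(u.mean(),v.min()-.5,.02))
# lug colour profile along column
for U in(225,245,260):print(U,im[165:205,U].mean(1).round().astype(int).tolist())
crop(W,190,80,340,210,5,"pics/w11b.png")
```

```text
backstop face [662.8  54.7]
rel to backstop x:
foot front 0.02 [-2.1 -0.9]
foot L 0.02 [-18.8  16.4]
foot R 0.02 [-19. -21.]
front edge plate 0.015 [40.4 39.6]
disc rear 0.033 [-89.4  91.4]
lug front 0.045 [-87.3  78.9]
lug front 0.033 [-90.4  80.1]
lug rear 0.033 [-107.6   62.2]
pin 0.033 [  7.  118.3]
slide plate front bottom 0.06 [-127.1    1.2]
pawnhead 0.067 [-19.1  -0.9]
pawn px bbox 289 321 102 129
[-3.2 -0.4]
225 [172, 183, 183, 183, 185, 188, 172, 107, 90, 94, 90, 93, 179, 191, 192, 189, 184, 129, 182, 191, 190, 197, 191, 193, 192, 185, 185, 186, 186, 188, 188, 196, 133, 144, 145, 145, 146, 145, 142, 144]
245 [177, 171, 157, 115, 88, 91, 91, 92, 83, 76, 72, 72, 82, 85, 123, 85, 74, 97, 183, 191, 191, 199, 192, 194, 195, 190, 191, 192, 190, 193, 195, 196, 151, 145, 142, 141, 139, 140, 140, 143]
260 [145, 150, 148, 146, 149, 146, 148, 150, 135, 132, 131, 132, 130, 130, 129, 96, 86, 101, 182, 192, 193, 196, 190, 189, 193, 192, 192, 188, 187, 194, 191, 195, 151, 142, 141, 142, 142, 144, 140, 125]
```

View pics/w11b.png

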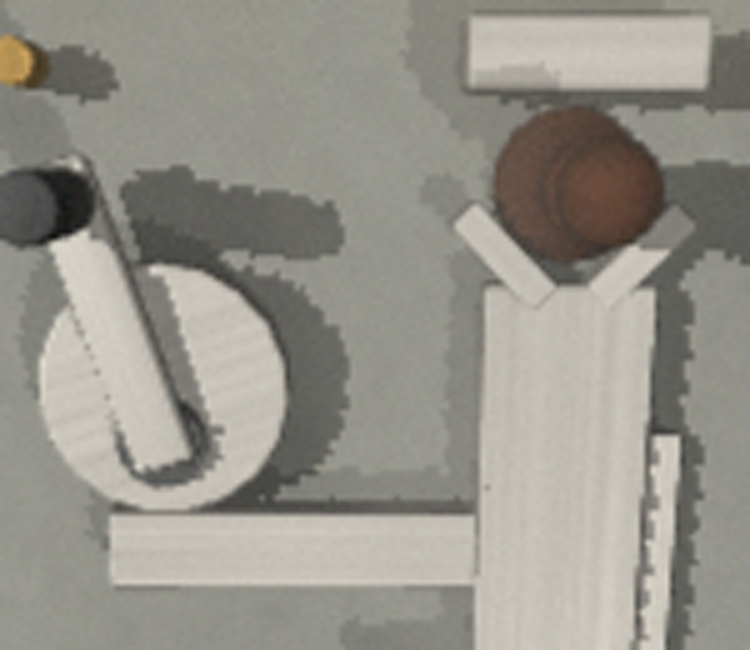

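Pawn foot centre measures about 19 mm from the backstop face (station = 19 mm), gap about 2 mm. So the stop was the end stop. Retract the hand and make a final comparison.

```bash
python3 -m jog '{"delta_pos":[[-0.04,0.01,-0.02],[-0.08,0.03,-0.04],[-0.12,0.05,-0.05],[-0.16,0.07,-0.06],[-0.18,0.08,-0.06]],"delta_rot":[[0,0,0],[0,0,0],[0,0,0],[0,0,0],[0,0,0]]}'
python3 -m jog '{"delta_pos":[[0,0,0],[0,0,0],[0,0,0]],"delta_rot":[[0,0,0],[0,0,0],[0,0,0]]}'
python3 - <<'E'
from h import *
d=snapshot("scene");crop(d,60,120,380,330,2.5,"pics/s12.png");np.savez("scene12.npz",**d)
o=load("scene0.npz")["pixels"]
n=d["pixels"]
def c(im,f):
    v,u=np.nonzero(f(im.astype(int)));return u.mean().round(2),v.mean().round(2),len(u)
r=lambda i:(i[:,:,0]>120)&(i[:,:,1]<50)&(np.arange(512)[None]<200)
p=lambda i:(i[:,:,2]-i[:,:,1]>40)&(np.arange(512)[None]<200)
b=lambda i:(i.sum(2)<75)&(np.arange(512)[None]>285)&(np.arange(512)[None]<315)&(np.arange(384)[:,None]>180)&(np.arange(384)[:,None]<225)
u=lambda i:(i[:,:,0]-i[:,:,2]>75)&(i[:,:,0]<200)&(np.arange(512)[None]>275)&(np.arange(512)[None]<297)&(np.arange(384)[:,None]>244)&(np.arange(384)[:,None]<268)
for f in(r,p,b,u):print(c(o,f),c(n,f))
print(sense()["position"],sense()["contact_force"],sense()["time"])
E
```

```text
time: 12.95
position: [0.3838, -0.0871, 0.2547]
tool_rot: [3.141, -0.004, -0.287]
contact_force: [0.9, 0.2, 0.4]
opening: -0.001
time: 13.25
position: [0.3867, -0.0868, 0.2533]
tool_rot: [-3.141, -0.0, -0.285]
contact_force: [-0.1, -0.7, -0.8]
opening: 0.001
(np.float64(125.59), np.float64(253.45), 221) (np.float64(125.58), np.float64(253.42), 222)
(np.float64(95.21), np.float64(220.5), 239) (np.float64(95.23), np.float64(220.59), 238)
(np.float64(298.75), np.float64(204.96), 241) (np.float64(298.64), np.float64(205.1), 247)
(np.float64(286.72), np.float64(253.28), 177) (np.float64(286.8), np.float64(254.11), 122)
[ 0.38685111 -0.08672466  0.25319205] [ 0.30986805 -0.32783259  0.10325876] 13.3
```

View pics/s12.png

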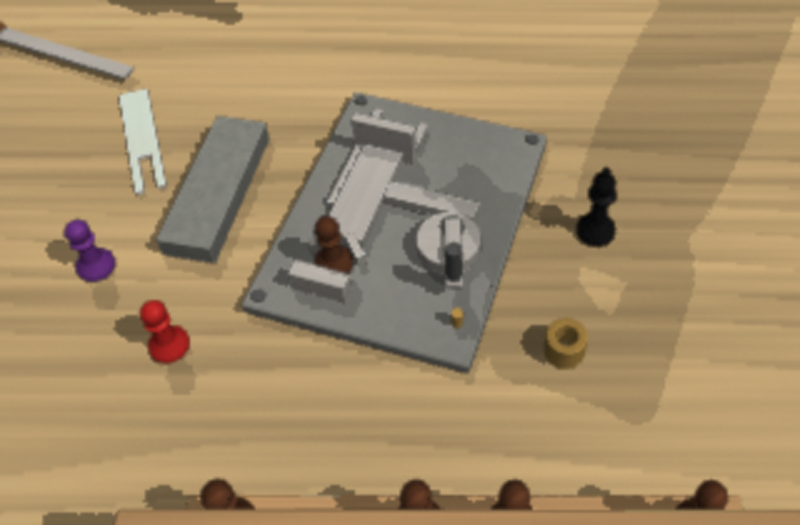

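The final picture shows the pawn upright between the jaw and the backstop, at about (330,240). The lever points at the pin (455,318), the bystanders are in place, and the hand is away.

```bash
python3 -c "
from rig import hand_in
print(hand_in())"
```

```text
the job is handed in; nothing more can be done
None
```

The job is handed in. The lever was turned to the index pin first, with the slide left in place. Then the slide was pushed fully home, and the pawn is standing at the backstop. It took about 13 s of the 56 s allowed.

**Cam:** I pushed the post round with the shut fingertips at about 5–7 N. Single-view estimates of the lever's direction ranged from 1.7° to 6.8°, against about 3–4° for the pin. The best one, from the camera above, put it 1–2° past the pin. I left it there because that changes the cam's clearance by a negligible amount.

**Slide:** I pushed the rear plate slowly until it stopped hard, with no further motion as the force rose to about 46 N on the fingertips. I then backed off.
- **Lug and cam:** the lug and cam disc look almost touching in the camera view, so I could not read the clearance between them directly.
- **Home position:** I took the stop as the end stop because the pawn's foot centre measured 19 mm from the backstop face, as specified. The gap from foot to backstop read 2–3 mm.

**Final checks:**
- **Pawn:** it is upright and the robot never touched it.
- **Bystanders:** the red and purple look-alikes and the bishop are within 0.2 pixel of where they started. The bushing's colour mask shifted by 0.8 pixel, and I put that down to shadow. I checked the stone and gauge only by eye, and they look unmoved.
- **Hand:** it is clear of everything at 0.25 m height, with no contact force beyond noise.

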